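Fit the plunger into the press ring and load the ring into the press furnace

ROBOT

A 6-joint arm with a two-finger parallel gripper is mounted at the origin on the work surface. World frame = base frame: x ahead of the robot, y to its left, z up, the work surface at z = 0. Lengths are in m, angles in rad, forces in N, time in s.
With the tool pointing down it reaches from about 0.25 to 0.725 m from the base axis. Payload 4 kg.
Tool frame: the origin (TCP) lies midway between the tips of the shut fingers; the grasp point (between the pads) lies 19 mm behind it; z points along the fingers, y is the line along which they close (so a half turn about z gives the same grasp; the last joint's range is limited). The gripper opens to 85 mm and grips with 20 to 120 N. Pads are 22 mm wide; open, the fingers measure 114 mm over their backs; the gripper's body (76 mm by 85 mm) begins 54 mm behind the grasp point. The pads swing forward as they close: fully open they stand 13 mm farther back than shut.
Start: joints at [1.115, 0.241, 0.005, 1.335, 0, 1.571], TCP at [0.22, 0.449, 0.231] pointing down, gripper open.
Joint ranges: [-2.72, 2.72], [-1.05, 1.87], [-1.09, 1.28], [-1.99, 2.15], [-1.42, 1.44], [-3.14, 3.14]. Speed limits (rad/s): [2.79, 2.79, 3.14, 3.14, 3.14, 3.14].

INTERFACE

Orientations are given as a unit quaternion [x, y, z, w].
In Python, from workcell import monitor, vision, job gives the robot as it stands.
- The arm moves only by the tool move_arm, never from a script. Its argument "moves" is a list that holds one entry, the list of rows, each a list of 5 numbers: the shift along the world's x, y, z in m, then the turn about the world's z in degrees, then the opening in per cent of the stroke, from 0 (shut) to 100 (fully open). In form: [[[x, y, z, turn, gripper], ...]]. A call has 1 to 5 rows; each row is the pose to reach, as a shift and turn from the pose commanded when the call began; what a row does not reach only later rows make up. A row lasts 1/8 s, in which the tool goes at most 62.5 mm and 10.7 degrees, less where a joint would pass 70% of its speed; a pose out of reach is approached as far as the arm can. A call with a gripper value outside its range is refused whole. The fingers move at their own pace and stop on an object; the grip force is fixed at half the most. Time passes only in rows, so rows that repeat a pose let the fingers close. It gives the time, the measured TCP pose, the force, the opening and the grip force at its end, in the units of the state.
- monitor.get_obs(): the state, without advancing time (a new reading comes with each control period).
- vision.camera(name): name is "side" or "top" or "wrist"; returns a dict with "color" (480x640x3 uint8, red, green, blue), "camera_matrix" (3x3 intrinsics, pixels), "eye" and "attitude" of the camera in the world; the wrist camera has in their place "hand_eye" (4x4, takes a point from camera to tool coordinates, whose origin is the TCP and whose axes are the flange's). Camera axes: x right, y up, looking along -z (the intrinsics and any distortion apply to the point x, -y, -z); pixel columns grow to the right and rows downward; lengths in m; the calibration is good to about 2 mm. A picture is of the moment at which its call begins: read the wrist's pose just before it. There is no depth.
- job.job_done(): hands the job in; it is judged then, once.
The state is a dict: "clock": time; "joint_pos": joint angles; "joint_vel": joint speeds; "tau": joint torques, N m; "eef_pos": TCP position; "tool_rot": TCP orientation; "ft_force": force on the tool from outside, world axes, zero at the start; "ft_torque": the same for the moment, N m; "grip_width": finger opening in m; "grasp_force": force on a finger pad.
Only numpy, scipy, OpenCV 4.12 (cv2) and the standard library are available. Lean on these libraries where they do the work, as an engineer would, in place of code of your own. Each camera call takes 0.05 s, during which the arm holds its last target. There are 200 camera calls.

TASK

Stand the collared plunger in the bore of the large investment ring where it stands on the bench, collar flat on the ring. Then lift the ring with the plunger in it and set it down upright and flat in the round rimmed recess of the press furnace's hearth, and let go. Leave the smaller ring standing where it is.

Things in the scene. Friction and masses are not known exactly. Their poses are not given: they have to be found in the camera images.
- plunger_center (a point): Collared plunger: loose glossy white turned part, 0.06 kg, 55 mm tall, upright on the bench. From below: round spigot 18 mm dia. x 22 mm, flat collar 50 mm dia. x 5 mm, round grip stem 18 mm dia. x 28 mm. Point on the axis 27.5 mm above the foot (0.5 mm above the collar's top face); z up the axis to the stem. The black cone is another part.
- press_ring_center (a point): Large investment ring: loose matt off-white cylinder, 0.2 kg, 58 mm dia., 50 mm tall, upright on the bench. Round blind bore in its top, 34 mm dia., 30 mm deep: the spigot enters with 8 mm play each side, the collar rests on the ring's top and the stem's end stands 33 mm above that. Point on the axis 25 mm above the underside; z up the axis.
- hearth_seat (a point): Centre of the floor of the round hearth recess on the fixed low white press furnace at the left. Recess 84 mm dia. (13 mm play each side of the large ring), open above, rim 10 mm high and 10 mm thick. Floor 95 mm above the bench, housing top 85 mm. z up; +y points to the opened round head, which begins 150 mm from the centre and rises to 0.28 m above the bench.
- small_ring_center (a point): Smaller investment ring, to be left alone: loose matt off-white cylinder, 0.1 kg, 42 mm dia., 40 mm tall, with a narrow 14 mm bore, upright on the bench. Point on the axis 20 mm above the underside; z up the axis.
There are look-alikes about, which are no part of the job. What is shaped like the part that bears press_ring_center but blue or yellow is not meant.

How it is judged:
On the way, in this order (a step that is already met when the one before it is completed fails the run):
1. the plunger stands in the large ring's bore, collar on the ring, while the ring is still on the bench (horizontal distance between plunger_center and press_ring_center below 0.013 m and z of plunger_center in the frame of press_ring_center between 0.027 and 0.035 m and angle between the z axis of plunger_center and the z axis of press_ring_center, either way round below 0.18 rad and height (world z) of press_ring_center below 0.035 m), for 0.2 s.
2. the ring has been lifted off the bench with the plunger in it (distance between plunger_center and press_ring_center below 0.04 m and height (world z) of press_ring_center above 0.06 m and horizontal distance between press_ring_center and hearth_seat above 0.06 m), for 0.1 s.
At the end, for the whole second after the job is handed in: The large ring stands upright (10 degrees) on the floor of the hearth recess, centre within 18 mm of the recess's centre and at most 5 mm high; the plunger stands in its bore (axes within 13 mm and 10 degrees) with its collar at most 4.5 mm off the ring's top (horizontal distance between press_ring_center and hearth_seat below 0.018 m and z of press_ring_center in the frame of hearth_seat between 0.02 and 0.03 m and angle between press_ring_center's own z axis and vertical below 0.18 rad and horizontal distance between plunger_center and press_ring_center below 0.013 m and z of plunger_center in the frame of press_ring_center between 0.027 and 0.035 m and angle between the z axis of plunger_center and the z axis of press_ring_center, either way round below 0.18 rad); the robot touches nothing.
It fails at once if the smaller ring is pushed more than 40 mm away or tipped over (distance of small_ring_center from where it was at the start of the episode above 0.04 m or angle between small_ring_center's own z axis and vertical above 0.5 rad).
It also fails if it takes over 58 s, if anything falls off the work surface, if the arm or the gripper's body presses on something with over 40 N, if the wrist force passes 120 N, or if a joint passes its speed limit or range.

## Working session

There is one attempt and no reset: what is moved stays moved. The work goes in short steps, Python scripts to look and compute and a tool call to move; the robot and the scene stay as the last step left them, time stands still between calls to the robot, and variables do not carry over. Pictures are saved under pics/ and viewed, at most 10 in all, crops included, and the job is handed in when it is done.

Besides the shell and the picture viewer there is one more tool, called after "Request:" as a command line: name --argument value ..., lists and objects as JSON in quotes. move_arm: Moves the arm, as the interface text tells. Its arguments: {"type":"object","properties":{"moves":{"type":"array","items":{"type":"array","items":{"type":"array","items":{"type":"number"}}}}},"required":["moves"]}

```bash
ls; mkdir -p pics
python3 - <<'E'
from workcell import monitor, vision, job
import cv2, numpy as np
o=monitor.get_obs();print(o)
for n in("top","side"):
    d=vision.camera(n);cv2.imwrite(f"pics/{n}0.png",d["color"][:,:,::-1]);print({k:v for k,v in d.items() if k!="color"})
E
```

```text
pics
{'clock': 0.0, 'joint_pos': array([ 1.11500546e+00,  2.41451325e-01,  3.72852313e-03,  1.33520431e+00,
       -2.40888847e-05,  1.57082824e+00]), 'joint_vel': array([ 0.00043381, -0.000556  , -0.00244215, -0.0008475 , -0.00056407,
       -0.00017167]), 'tau': array([ 6.42206851e-05, -3.72318542e+01,  2.52407241e+01,  1.69821252e-02,
        1.80247725e-04, -8.14263537e-07]), 'eef_pos': array([0.21981445, 0.44838546, 0.23039545]), 'tool_rot': array([ 2.25943275e-01,  9.74139878e-01, -1.04057056e-03, -2.28952242e-04]), 'ft_force': array([-0.12301441,  0.67516053, -0.78633279]), 'ft_torque': array([-0.00946771,  0.00600406, -0.05454719]), 'grasp_force': 0.0, 'grip_width': 0.08523841746688403}
{'camera_matrix': array([[481.94701135,   0.        , 321.35697864],
       [  0.        , 481.94701135, 242.86123658],
       [  0.        ,   0.        ,   1.        ]]), 'eye': array([ 0.2917179 , -0.00993058,  1.0089684 ]), 'attitude': array([-0.06506796,  0.0690079 ,  0.7051799 , -0.70265595])}
{'camera_matrix': array([[550.46595306,   0.        , 311.48452995],
       [  0.        , 550.46595306, 246.35846208],
       [  0.        ,   0.        ,   1.        ]]), 'eye': array([ 0.12779172, -0.79326848,  0.73062352]), 'attitude': array([ 0.42858848, -0.09302652, -0.18252977,  0.8799664 ])}
```

View pics/top0.png

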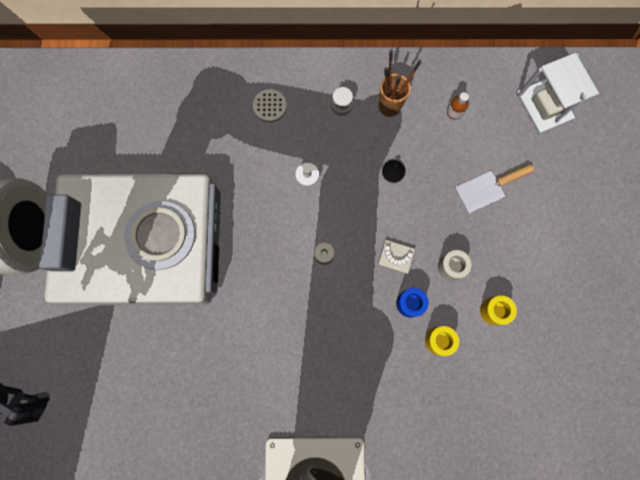

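View pics/side0.png

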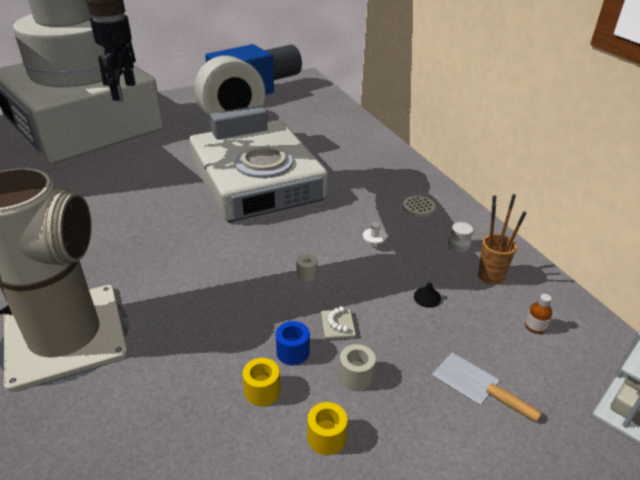

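The top view shows the plunger at about (307,174), the large ring at (456,264), the small ring at (324,253) and the hearth at (160,236). The side view agrees: plunger (375,236), large ring (357,365), small ring (307,267), hearth (265,160).

```bash
cat > h.py <<'E'
import numpy as np, cv2
from scipy.spatial.transform import Rotation as R
from workcell import monitor, vision
def pose(d,o=None):
    if "eye" in d: return R.from_quat(d["attitude"]).as_matrix(), np.array(d["eye"])
    T=np.eye(4);T[:3,:3]=R.from_quat(o["tool_rot"]).as_matrix();T[:3,3]=o["eef_pos"];T=T@np.array(d["hand_eye"])
    return T[:3,:3],T[:3,3]
def proj(P,d,o=None):
    M,e=pose(d,o);q=(np.atleast_2d(P)-e)@M*[1,-1,-1];q=q@d["camera_matrix"].T
    return q[:,:2]/q[:,2:]
def ray(uv,z,d,o=None):
    M,e=pose(d,o);v=np.linalg.inv(d["camera_matrix"])@[*uv,1];w=M@(v*[1,-1,-1])
    return e+w*(z-e[2])/w[2]
def circ(c,r,z):
    t=np.linspace(0,2*np.pi,60);return np.c_[c[0]+r*np.cos(t),c[1]+r*np.sin(t),0*t+z]
def draw(im,c,r,z,d,o,off,s,col):
    p=(proj(circ(c,r,z),d,o)-off+.5)*s;cv2.polylines(im,[np.int32(p)],True,col,1,cv2.LINE_AA)
E
python3 - <<'E'
from h import *
d=vision.camera("top");s=vision.camera("side")
print(proj([[0,0,0]],d),proj([[0,0,0]],s))
E_={"plunger":((307,174),.027,(375,236)),"ring":((456.5,264),.05,(357,360)),"small":((324,253),.04,(307,261)),"hearth":((160,236),.1,(265,160))}
E_={k:v for k,v in E_.items()}
C={}
for k,(a,z,b) in E_.items():
    p=ray(a,z,d);q=ray(b,z,s);C[k]=p;print(k,p.round(4),q.round(4))
def tile(d,c,list_,half,w=300):
    c0=proj([c],d)[0];off=np.int32(c0)-half;x,y=off
    im=cv2.resize(d["color"][y:y+2*half,x:x+2*half,::-1],(w,w),interpolation=cv2.INTER_CUBIC).copy();sc=w/2/half
    for r,z,col in list_:draw(im,c,r,z,d,None,off,sc,col)
    return im
G=(0,255,0);Rr=(0,0,255)
L={"plunger":[(.025,.027,G),(.009,.055,Rr)],"ring":[(.029,.05,G),(.017,.05,Rr)],"hearth":[(.042,.105,G),(.052,.105,Rr),(.042,.095,Rr)]}
rows=[np.hstack([tile(D,C[k],L[k],50 if k=="hearth" else 30,260) for k in L]) for D in(d,s)]
cv2.imwrite("pics/m1.png",np.vstack(rows))
E
```

```text
[[314.14870621 488.52896073]] [[ 64.09672695 334.98470008]]
plunger [0.6301 0.0142 0.027 ] [0.6329 0.0102 0.027 ]
ring [ 0.4319 -0.2874  0.05  ] [ 0.4308 -0.294   0.05  ]
small [ 0.4569 -0.021   0.04  ] [ 0.4602 -0.0243  0.04  ]
hearth [0.4808 0.2948 0.1   ] [0.4874 0.2866 0.1   ]
```

View pics/m1.png

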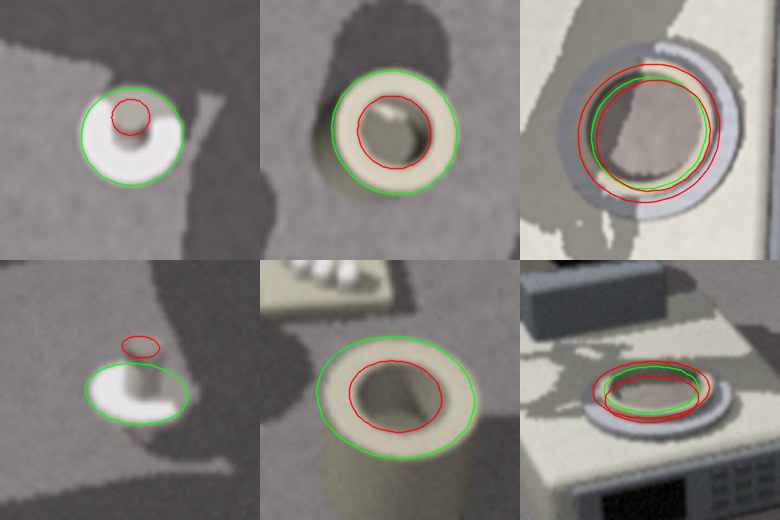

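The overlays fit the plunger and ring in both cameras; the hearth centre is about (0.480, 0.296). Moving to above the plunger.

Request:
move_arm --moves '[[[0.04, -0.044, 0, -9, 100], [0.08, -0.088, 0, -18, 100], [0.12, -0.132, 0, -27, 100], [0.16, -0.176, 0, -36, 100], [0.2, -0.22, 0, -45, 100]]]'

```text
clock: 0.82
eef_pos: [0.4211, 0.2274, 0.2313]
tool_rot: [0.584, 0.812, 0.0, -0.0]
ft_force: [0.9, 1.1, -0.1]
grip_width: 0.0853
grasp_force: 0.0
```

Request:
move_arm --moves '[[[0.04, -0.044, -0.01, -4, 80], [0.08, -0.088, -0.02, -8, 70], [0.12, -0.132, -0.03, -12, 60], [0.16, -0.176, -0.04, -16, 60], [0.2, -0.21, -0.05, -17, 60]]]'

```text
clock: 1.45
eef_pos: [0.6211, 0.0168, 0.1807]
tool_rot: [0.696, 0.718, -0.0, -0.0]
ft_force: [0.4, 0.0, 0.6]
grip_width: 0.0513
grasp_force: 0.0
```

Request:
move_arm --moves '[[[0.01, -0.006, -0.03, 0, 60], [0.01, -0.006, -0.06, 0, 60], [0.01, -0.006, -0.06, 0, 60]]]'

```text
clock: 1.82
eef_pos: [0.6276, 0.0126, 0.1178]
tool_rot: [0.696, 0.718, -0.003, -0.003]
ft_force: [0.5, -0.4, 0.0]
grip_width: 0.0512
grasp_force: 0.0
```

Run:
```python
from h import *
o=monitor.get_obs();d=vision.camera("wrist");print(o["eef_pos"],d["hand_eye"].round(3),d["camera_matrix"][0,0])
im=d["color"][:,:,::-1].copy();c=[.6305,.0135]
for r,z,k in((.025,.027,(0,255,0)),(.009,.055,(0,0,255))):draw(im,c,r,z,d,o,np.zeros(2),1,k)
draw(im,o["eef_pos"],.009,.055,d,o,np.zeros(2),1,(255,0,0))
cv2.imwrite("pics/w1.png",im)
```

```text
[0.62756753 0.01257707 0.1177803 ] [[ 0.     0.963  0.271  0.069]
 [ 1.    -0.     0.001 -0.001]
 [ 0.001  0.271 -0.963 -0.142]
 [ 0.     0.     0.     1.   ]] 386.604288150052
```

View pics/w1.png

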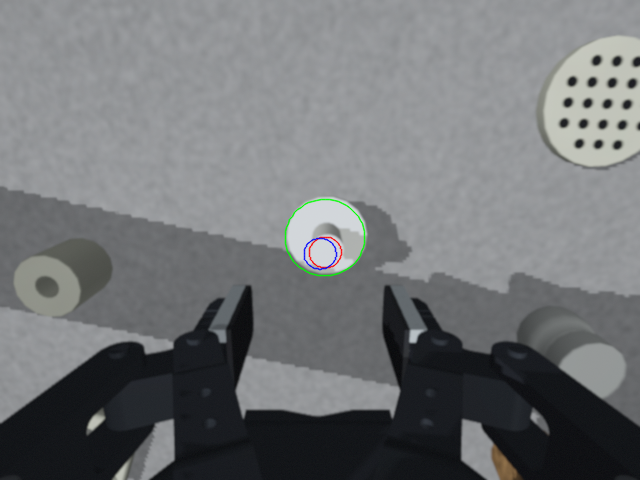

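The wrist view shows the stem top at about (325,252), agreeing with the overlay; the correction is about +3 mm in x.

Request:
move_arm --moves '[[[0.003, 0.001, -0.03, 0, 60], [0.003, 0.001, -0.06, 0, 60], [0.003, 0.001, -0.08, 0, 60], [0.003, 0.001, -0.085, 0, 60], [0.003, 0.001, -0.085, 0, 60]]]'

```text
clock: 2.5
eef_pos: [0.634, 0.0142, 0.0378]
tool_rot: [0.695, 0.719, 0.001, 0.001]
ft_force: [-0.5, -0.9, -0.1]
grip_width: 0.0514
grasp_force: 0.0
```

Request:
move_arm --moves '[[[-0.003, 0, -0.009, 0, 60], [-0.003, 0, -0.009, 0, 40], [-0.003, 0, -0.009, 0, 0], [-0.003, 0, -0.009, 0, 0], [-0.003, 0, -0.009, 0, 0]]]'

```text
clock: 3.12
eef_pos: [0.6306, 0.014, 0.0278]
tool_rot: [0.695, 0.719, 0.0, 0.0]
ft_force: [0.4, 1.2, 2.4]
grip_width: 0.0158
grasp_force: 58.7
```

Request:
move_arm --moves '[[[0, 0, 0, 0, 0], [0, 0, 0, 0, 0]]]'

```text
clock: 3.38
eef_pos: [0.6306, 0.0139, 0.0278]
tool_rot: [0.695, 0.719, 0.0, 0.0]
ft_force: [0.4, 0.6, 4.9]
grip_width: 0.0161
grasp_force: 58.8
```

Request:
move_arm --moves '[[[0, 0, 0.03, 0, 0], [0, 0, 0.07, 0, 0], [0, 0, 0.11, 0, 0], [-0.03, -0.04, 0.11, -5, 0], [-0.06, -0.08, 0.11, -10, 0]]]'

```text
clock: 4.0
eef_pos: [0.5694, -0.0665, 0.1372]
tool_rot: [0.756, 0.655, -0.0, 0.0]
ft_force: [-0.1, 0.4, 0.0]
grip_width: 0.0162
grasp_force: 58.7
```

Request:
move_arm --moves '[[[-0.03, -0.045, 0, -5, 0], [-0.06, -0.09, 0, -10, 0], [-0.09, -0.135, 0, -15, 0], [-0.12, -0.18, 0, -20, 0], [-0.138, -0.22, 0, -25, 0]]]'

```text
clock: 4.62
eef_pos: [0.4299, -0.287, 0.1367]
tool_rot: [0.88, 0.475, -0.0, -0.001]
ft_force: [0.3, 0.4, -1.5]
grip_width: 0.0159
grasp_force: 58.7
```

Request:
move_arm --moves '[[[0, 0, 0, 0, 0], [0, 0, 0, 0, 0]]]'

```text
clock: 4.88
eef_pos: [0.4318, -0.2856, 0.1368]
tool_rot: [0.879, 0.476, -0.0, -0.001]
ft_force: [-0.5, 1.2, -1.1]
grip_width: 0.016
grasp_force: 58.7
```

Run:
```python
from h import *
o=monitor.get_obs();d=vision.camera("wrist");print(o["eef_pos"],o["grip_width"])
im=d["color"][:,:,::-1].copy();e=o["eef_pos"]
for r,z,k in((.029,.05,(0,255,0)),(.017,.05,(0,0,255))):draw(im,[.432,-.2872],r,z,d,o,np.zeros(2),1,k)
draw(im,e,.025,e[2],d,o,np.zeros(2),1,(255,0,0))
draw(im,e,.009,e[2]-.028,d,o,np.zeros(2),1,(255,255,0))
cv2.imwrite("pics/w2.png",im)
```

```text
[ 0.4317622  -0.28556343  0.13679192] 0.015960131047284835
```

View pics/w2.png

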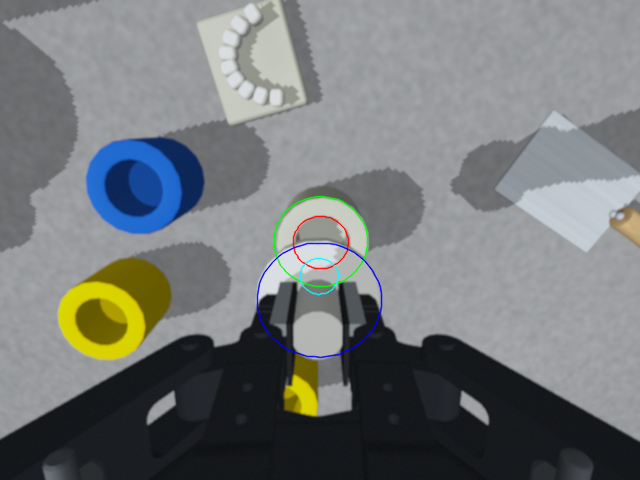

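The wrist view shows the held plunger upright and centred: its collar outline sits at about (320,300) and the ring, with its bore at (321,242), fits the overlay. Lowering.

Request:
move_arm --moves '[[[0, -0.0015, -0.03, 0, 0], [0, -0.0015, -0.05, 0, 0], [0, -0.0015, -0.065, 0, 0], [0, -0.0015, -0.075, 0, 0], [0, -0.0015, -0.08, 0, 0]]]'

```text
clock: 5.55
eef_pos: [0.4323, -0.2872, 0.0569]
tool_rot: [0.879, 0.477, -0.0, -0.0]
ft_force: [-0.5, 0.1, -0.4]
grip_width: 0.0162
grasp_force: 58.7
```

Request:
move_arm --moves '[[[0, 0, 0, 0, 0], [0, 0, 0, 0, 0]]]'

```text
clock: 5.8
eef_pos: [0.4325, -0.2879, 0.0579]
tool_rot: [0.879, 0.476, 0.0, 0.001]
ft_force: [-0.6, 0.0, -0.7]
grip_width: 0.016
grasp_force: 58.7
```

Request:
move_arm --moves '[[[0, 0, -0.0015, 0, 0], [0, 0, -0.0015, 0, 0], [0, 0, -0.0015, 0, 25], [0, 0, -0.0015, 0, 60], [0, 0, -0.0015, 0, 100]]]'

```text
clock: 6.42
eef_pos: [0.4322, -0.2876, 0.0559]
tool_rot: [0.879, 0.476, 0.0, 0.0]
ft_force: [0.0, 0.6, -0.4]
grip_width: 0.057
grasp_force: 0.0
```

Request:
move_arm --moves '[[[0, 0, 0.005, 0, 100], [0, 0, 0.02, 0, 100], [0, 0, 0.05, 0, 100], [0, 0, 0.05, 0, 100]]]'

```text
clock: 6.92
eef_pos: [0.4342, -0.289, 0.1093]
tool_rot: [0.879, 0.476, 0.002, 0.003]
ft_force: [0.3, -0.6, 0.0]
grip_width: 0.0856
grasp_force: 0.0
```

Run:
```python
from h import *
o=monitor.get_obs();d=vision.camera("wrist");print(o["eef_pos"],o["grip_width"])
im=d["color"][:,:,::-1].copy()
for r,z,k in((.029,.05,(0,255,0)),(.025,.055,(0,0,255)),(.009,.083,(255,255,0))):draw(im,[.432,-.2872],r,z,d,o,np.zeros(2),1,k)
cv2.imwrite("pics/w3.png",im)
```

```text
[ 0.43423291 -0.28895608  0.10926142] 0.08558790146280121
```

View pics/w3.png

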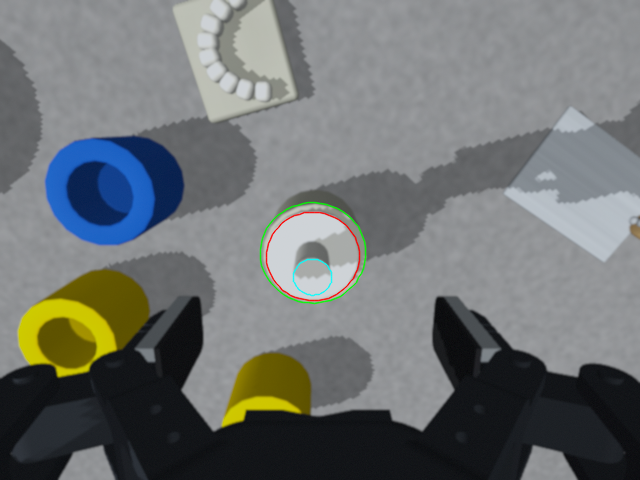

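The plunger sits in the bore: the collar at (313,256) is concentric with the ring's top and the stem is at (312,275). Going down over the ring.

Request:
move_arm --moves '[[[0, 0, -0.03, 0, 100], [0, 0, -0.05, 0, 100], [0, 0, -0.07, 0, 100], [0, 0, -0.08, 0, 100], [0, 0, -0.08, 0, 100]]]'

```text
clock: 7.6
eef_pos: [0.4313, -0.287, 0.0249]
tool_rot: [0.879, 0.476, -0.001, -0.001]
ft_force: [-0.0, 0.6, -0.5]
grip_width: 0.0854
grasp_force: 0.0
```

Request:
move_arm --moves '[[[0, 0, -0.007, 0, 100], [0, 0, -0.007, 0, 100], [0, 0, -0.007, 0, 100]]]'

```text
clock: 7.98
eef_pos: [0.4323, -0.2877, 0.0192]
tool_rot: [0.879, 0.476, 0.0, 0.0]
ft_force: [0.2, -0.6, 0.3]
grip_width: 0.0853
grasp_force: 0.0
```

Request:
move_arm --moves '[[[0, 0, -0.002, 0, 90], [0, 0, -0.002, 0, 75], [0, 0, -0.002, 0, 60], [0, 0, -0.002, 0, 50], [0, 0, -0.002, 0, 50]]]'

```text
clock: 8.6
eef_pos: [0.4325, -0.2878, 0.0175]
tool_rot: [0.879, 0.476, 0.0, 0.001]
ft_force: [-1.3, 0.1, 5.6]
grip_width: 0.0571
grasp_force: 64.0
```

Request:
move_arm --moves '[[[0, 0, 0, 0, 40], [0, 0, 0, 0, 30], [0, 0, 0, 0, 30]]]'

```text
clock: 8.98
eef_pos: [0.4326, -0.2878, 0.0175]
tool_rot: [0.879, 0.476, 0.0, 0.001]
ft_force: [-0.3, 0.4, 4.9]
grip_width: 0.0568
grasp_force: 64.0
```

Request:
move_arm --moves '[[[0, 0, 0.015, 0, 30], [0, 0, 0.045, 0, 30], [0, 0, 0.08, 0, 30], [0, 0, 0.115, 0, 30], [0, 0, 0.14, 0, 30]]]'

```text
clock: 9.6
eef_pos: [0.4322, -0.2876, 0.1588]
tool_rot: [0.879, 0.476, 0.0, 0.001]
ft_force: [0.3, -0.9, -2.2]
grip_width: 0.0568
grasp_force: 64.4
```

Request:
move_arm --moves '[[[0.002, 0.02, 0.01, 3, 30], [0.006, 0.06, 0.01, 8, 30], [0.01, 0.1, 0.01, 13, 30], [0.014, 0.145, 0.01, 18, 30], [0.018, 0.19, 0.01, 24, 30]]]'

```text
clock: 10.22
eef_pos: [0.4488, -0.095, 0.1661]
tool_rot: [0.759, 0.651, -0.0, -0.001]
ft_force: [0.6, -0.1, -1.2]
grip_width: 0.0572
grasp_force: 64.4
```

Request:
move_arm --moves '[[[0.004, 0.045, 0, 6, 30], [0.008, 0.09, 0, 12, 30], [0.012, 0.135, 0, 18, 30], [0.016, 0.175, 0, 24, 30], [0.018, 0.2, 0, 28, 30]]]'

```text
clock: 10.85
eef_pos: [0.4664, 0.105, 0.166]
tool_rot: [0.579, 0.815, -0.001, -0.001]
ft_force: [-0.8, -0.9, -1.5]
grip_width: 0.0571
grasp_force: 64.4
```

Request:
move_arm --moves '[[[0.002, 0.035, 0, 3, 30], [0.006, 0.075, 0, 6, 30], [0.01, 0.11, 0, 10, 30], [0.012, 0.13, 0, 13, 30], [0.012, 0.13, 0, 13, 30]]]'

```text
clock: 11.48
eef_pos: [0.4791, 0.2335, 0.1661]
tool_rot: [0.484, 0.875, -0.001, -0.0]
ft_force: [0.5, 0.7, -2.3]
grip_width: 0.0568
grasp_force: 64.5
```

```bash
cat > look.py <<'E'
from h import *
import sys
o=monitor.get_obs();e=o["eef_pos"];print(e,o["grip_width"])
C=[.480,.296];Z=np.zeros(2)
d=vision.camera("wrist");im=d["color"][:,:,::-1].copy()
for r,z,k in((.042,.105,(0,255,0)),(.052,.105,(0,0,255)),(.042,.095,(255,0,0))):draw(im,C,r,z,d,o,Z,1,k)
draw(im,e,.029,e[2]-.0175+.05,d,o,Z,1,(255,255,0))
s=vision.camera("side");off=np.array([190,70]);im2=cv2.resize(s["color"][70:250,190:350,::-1],(480,540),interpolation=cv2.INTER_CUBIC)
for r,z,k in((.042,.105,(0,255,0)),(.052,.105,(0,0,255))):draw(im2,C,r,z,s,None,off,3,k)
draw(im2,e,.029,e[2]-.0175,s,None,off,3,(255,255,0))
cv2.imwrite(sys.argv[1],np.hstack([cv2.resize(im,(400,300)),cv2.resize(im2,(400,450))[:300]]) if 0 else cv2.copyMakeBorder(np.hstack([im[90:,120:520],im2[:390,80:480]]),0,0,0,0,0))
E
python3 look.py pics/w4.png
```

```text
[0.47914563 0.23350402 0.16614857] 0.05681012317456406
```

View pics/w4.png

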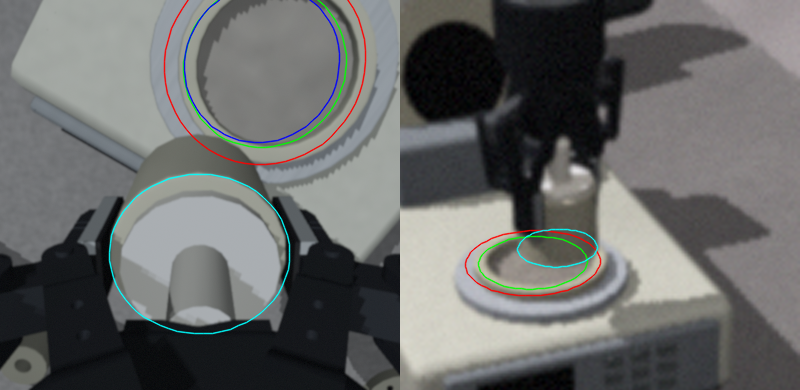

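The ring hangs upright with the plunger in it at about (200,255) in the left panel. The recess's rim lies about 9 px right of the overlay, which puts the hearth at about (0.484, 0.298).

Request:
move_arm --moves '[[[0.001, 0.015, 0, 1, 30], [0.003, 0.035, 0, 1, 30], [0.004, 0.055, 0, 1, 30], [0.005, 0.065, 0, 1, 30], [0.005, 0.065, 0, 1, 30]]]'

```text
clock: 12.2
eef_pos: [0.485, 0.2985, 0.1665]
tool_rot: [0.477, 0.879, -0.0, 0.0]
ft_force: [0.0, -1.0, -1.9]
grip_width: 0.0571
grasp_force: 64.5
```

Request:
move_arm --moves '[[[0, 0, -0.01, 0, 30], [0, 0, -0.02, 0, 30], [0, 0, -0.02, 0, 30]]]'

```text
clock: 12.58
eef_pos: [0.4841, 0.2963, 0.1452]
tool_rot: [0.478, 0.878, -0.001, -0.001]
ft_force: [-0.2, -0.7, -2.2]
grip_width: 0.0569
grasp_force: 64.5
```

```bash
sed -i 's/C=\[.480,.296\]/C=[.484,.2985]/' look.py; python3 look.py pics/w5.png
```

```text
[0.48412142 0.29633284 0.14517831] 0.056915527924581176
```

View pics/w5.png

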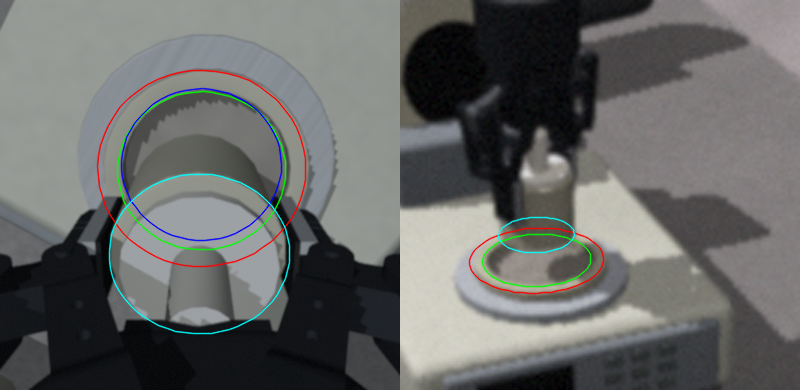

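The wrist panel shows the recess rim at (205,170), within about 4 px of the overlay. Lowering, with a 1 to 2 mm correction.

Request:
move_arm --moves '[[[0.001, 0.001, -0.007, 0, 30], [0.001, 0.001, -0.015, 0, 30], [0.001, 0.001, -0.022, 0, 30], [0.001, 0.001, -0.028, 0, 30], [0.001, 0.001, -0.03, 0, 30]]]'

```text
clock: 13.3
eef_pos: [0.4857, 0.2983, 0.1161]
tool_rot: [0.478, 0.878, -0.001, -0.0]
ft_force: [0.8, -0.2, -1.9]
grip_width: 0.0567
grasp_force: 64.5
```

Request:
move_arm --moves '[[[0, 0, -0.0015, 0, 30], [0, 0, -0.0025, 0, 30], [0, 0, -0.0025, 0, 30]]]'

```text
clock: 13.68
eef_pos: [0.4862, 0.2985, 0.1144]
tool_rot: [0.478, 0.878, 0.0, 0.0]
ft_force: [0.1, -0.3, -2.1]
grip_width: 0.0568
grasp_force: 64.5
```

Request:
move_arm --moves '[[[0, 0, -0.001, 0, 30], [0, 0, -0.002, 0, 30], [0, 0, -0.002, 0, 30]]]'

```text
clock: 14.05
eef_pos: [0.4862, 0.2985, 0.1126]
tool_rot: [0.478, 0.878, 0.0, 0.0]
ft_force: [-0.2, -1.2, -0.0]
grip_width: 0.0573
grasp_force: 64.6
```

The weight has come off the wrist, so the ring is on the floor of the recess. Releasing.

Request:
move_arm --moves '[[[0, 0, -0.0005, 0, 60], [0, 0, -0.0005, 0, 75], [0, 0, -0.0005, 0, 90], [0, 0, -0.0005, 0, 100], [0, 0, -0.0005, 0, 100]]]'

```text
clock: 14.68
eef_pos: [0.4861, 0.2985, 0.1117]
tool_rot: [0.478, 0.878, -0.0, -0.0]
ft_force: [0.3, -1.3, -1.2]
grip_width: 0.0856
grasp_force: 0.0
```

Request:
move_arm --moves '[[[0, 0, 0.01, 0, 100], [0, 0, 0.03, 0, 100], [0, 0, 0.06, 0, 100], [0, 0, 0.09, 0, 100], [0, 0, 0.09, 0, 100]]]'

```text
clock: 15.3
eef_pos: [0.4879, 0.2995, 0.2055]
tool_rot: [0.478, 0.878, 0.003, 0.002]
ft_force: [0.3, 0.3, -0.0]
grip_width: 0.0853
grasp_force: 0.0
```

Run:
```python
from h import *
o=monitor.get_obs();Z=np.zeros(2);print(o["eef_pos"])
d=vision.camera("wrist");im=d["color"][:,:,::-1].copy()
s=vision.camera("side");off=np.array([200,80]);im2=cv2.resize(s["color"][80:200,200:333,::-1],(399,360),interpolation=cv2.INTER_CUBIC)
for c,r,z,k in(([.4855,.2985],.042,.105,(0,255,0)),([.4862,.2985],.029,.145,(255,255,0)),([.4862,.2985],.025,.15,(0,0,255)),([.4862,.2985],.009,.178,(255,0,0))):
    draw(im,c,r,z,d,o,Z,1,k);draw(im2,c,r,z,s,None,off,3,k)
cv2.imwrite("pics/w6.png",np.hstack([im[60:420,120:520],im2]))
```

```text
[0.48786845 0.29953508 0.20550103]
```

View pics/w6.png

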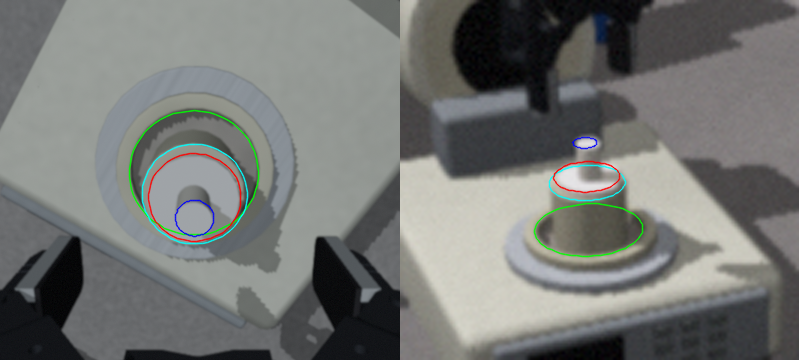

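The ring stands upright on the recess floor with the plunger seated (collar at about (195,195)), and both views match the expected heights. The gripper is clear.

```bash
python3 -c "
from workcell import job
print(job.job_done())"
```

```text
the job is handed in; nothing more can be done
None
```

The job is handed in: the plunger is seated in the large ring, and the ring stands upright in the hearth recess with the gripper clear. The last camera check confirmed this; no verdict came back. The smaller ring was not touched.

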